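# Repeat check of a dial comparator with its lift lever

### The job

Two dial comparators stand on the bench, and one of them has a gauge block under its plunger: check that this one repeats. With your fingertips lightly press the pad of its lift lever down until the plunger is about 5 mm clear of the block, then ease it back up so that the plunger settles gently on the block without snapping down; do this at least twice, then draw back. Leave the other comparator alone, do not handle the plunger itself, and do not shift the gauge block or anything else on the bench.

Things in the scene. Friction and masses are not known exactly. Their poses are not given: they have to be found in the camera images.
- set_comparator: The dial comparator to be checked: a gauge block stands on its table under the plunger. Granite base 190 x 130 x 40 mm, round steel table with its top 55 mm up, column 80 mm behind the plunger axis (top 223 mm up), 58 mm dial gauge over the table. Origin on the bench below the plunger axis, z up; the dial looks to -x, the column is at +x, the lift lever reaches to -y. Fixed.
- set_comparator_lever (a joint): Lift lever of set_comparator, a seesaw on top of the dial gauge, in rad: 0 at rest (plunger down, pad up), 0.367 at the lower stop. Per rad the pad goes down 60 mm and the plunger rises 21.8 mm (5 mm lift = 0.23 rad = 14 mm at the pad; full travel 22 and 8 mm). Return spring: 2 N at the pad at rest, 3.6 N at the stop. Let go when pressed, it snaps back.
- set_comparator_pad (a point): Middle of the slightly domed top of the round black press pad (18 mm across) at the outer end of set_comparator's lift lever; moves with the lever. At rest 212 mm above the bench and 82 mm to the comparator's -y side of the plunger axis; goes almost straight down, by up to 22 mm. Free space above and below.
- set_comparator_plunger (a joint): Height of set_comparator's plunger in m: 0 when it rests on the gauge block (95 mm above the bench), 0.008 fully lifted. Driven by the lift lever. The plunger is a 4 mm rod with a ball foot below the dial and an 11 mm cap on top; it is not to be handled itself.
- gauge_block: Square steel gauge block, 24 x 24 x 40 mm high, standing loose on the measuring table of set_comparator, right under the plunger; origin at the centre of its underside.
- idle_comparator: The other dial comparator, same make, table empty under the plunger. To be left alone. Granite base 190 x 130 x 40 mm, round steel table with its top 55 mm up, column 80 mm behind the plunger axis (top 223 mm up), 58 mm dial gauge over the table. Origin on the bench below the plunger axis, z up; the dial looks to -x, the column is at +x, the lift lever reaches to -y. Fixed.
- idle_comparator_lever (a joint): Lift lever of idle_comparator, the same as the other; 0 at rest. To be left alone.
- idle_comparator_pad (a point): Middle of the slightly domed top of the round black press pad (18 mm across) at the outer end of idle_comparator's lift lever; moves with the lever. At rest 212 mm above the bench and 82 mm to the comparator's -y side of the plunger axis; goes almost straight down, by up to 22 mm. Free space above and below. To be left alone.
- ring_gauge: Bystander: steel setting ring, 32 mm outside, 16 mm bore, 15 mm high, standing on the base of set_comparator; origin at the centre of its underside.
- spare_block: Bystander: square steel gauge block, 24 x 24 x 30 mm high, standing on the base of idle_comparator beside its measuring table (not under its plunger); origin at the centre of its underside.
- plug_gauge: Bystander: double-ended steel plug gauge with a hexagon handle, about 102 mm long and 14 mm high, lying on the bench along its x axis; origin under the handle's middle.
- micrometer: Bystander: outside micrometer lying flat on the bench, about 135 x 60 mm and 16 mm high, spindle along its x axis; origin on the bench in the middle of its bow.
- screwdriver: Bystander: screwdriver lying on the bench, about 170 mm long, along its x axis.
- parts_cup: Bystander: open steel cup, 68 mm across and 50 mm high, behind the comparators; origin at the centre of its underside.

How it is judged:
On the way, in this order (a step that is already met when the one before it is completed fails the run):
1. the lift lever is pressed and the plunger lifted clear of the block (at least 3.7 mm) (value of joint set_comparator_lever above 0.17 rad and value of joint set_comparator_plunger above 0.0035 m), for 0.1 s.
2. the lever is eased back and the plunger rests on the block (value of joint set_comparator_lever below 0.03 rad and value of joint set_comparator_plunger below 0.0012 m), for 0.1 s.
3. the plunger is lifted clear a second time (all of step 1), for 0.1 s.
4. the plunger rests on the block again (all of step 2), for 0.1 s.
At the end, for the whole second after the job is handed in: After two lifts of 3.7 mm or more the lever of set_comparator is at rest (under 0.03 rad), plunger down within 1.2 mm; the gauge block stands upright under it, within 4 mm of its start; the other lever is at rest; no bystander moved 10 mm (all of step 4 and value of joint idle_comparator_lever below 0.03 rad and horizontal distance between gauge_block and set_comparator below 0.008 m and distance of gauge_block from where it was at the start of the episode below 0.004 m and angle between gauge_block's own z axis and vertical below 0.05 rad and linear speed of gauge_block below 0.01 m/s and distance of each of ring_gauge, spare_block, plug_gauge, micrometer, screwdriver, parts_cup from where it was at the start of the episode below 0.01 m); the robot touches nothing.
It fails at once if the plunger snapped down (lever returning faster than 2 rad/s: 120 mm/s at the pad) (velocity of joint set_comparator_lever below -2 rad/s).
It fails at once if the comparator was pushed harder than 20 N (contact force between any of the fingers, the arm and set_comparator above 20 N).
It fails at once if the other comparator was touched or its lever moved (value of joint idle_comparator_lever above 0.03 rad or contact force between any of the fingers, the arm and idle_comparator above 0.5 N).
It fails at once if the plunger was handled, or the gauge block touched, shifted by 4 mm or lifted (distance of gauge_block from where it was at the start of the episode above 0.004 m or contact force between any of the fingers, the arm and set_comparator_plunger above 0.5 N or contact force between any of the fingers, the arm and gauge_block above 0.5 N).
It fails at once if a bystander was shifted or lifted (10 mm) (distance of any of ring_gauge, spare_block, plug_gauge, micrometer, screwdriver, parts_cup from where it was at the start of the episode above 0.01 m).
It also fails if it takes over 42 s, if anything falls off the work surface, if the arm or the gripper's body presses on something with over 40 N, if the wrist force passes 120 N, or if a joint passes its speed limit or range.

### The arm

A 7-joint arm with a two-finger parallel gripper is mounted at the origin on the work surface. World frame = base frame: x ahead of the robot, y to its left, z up, the work surface at z = 0. Lengths are in m, angles in rad, forces in N, time in s.
With the tool pointing down it reaches from about 0.375 to 0.925 m from the base axis. Payload 3.1 kg.
Tool frame: the origin (TCP) lies between the finger pads; the fingertips stand 19 mm ahead of it and the grasp point (between the pads) is the TCP; z points along the fingers, y is the line along which they close (so a half turn about z gives the same grasp; the last joint's range is limited). The gripper opens to 85 mm and grips with 20 to 120 N. Pads are 22 mm wide; open, the fingers measure 114 mm over their backs; the gripper's body (76 mm by 85 mm) begins 54 mm behind the grasp point. The pads swing forward as they close: fully open they stand 13 mm farther back than shut.
Start: joints at [1.151, 0.383, 0.044, 1.598, -0.018, 1.161, -0.05], TCP at [0.206, -0.617, 0.25] pointing down, gripper open.
Joint ranges: [-2.61, 2.61], [-0.41, 2.15], [-1.48, 1.57], [0, 2.5], [-1.57, 4.71], [0.05, 1.97], [-2.85, 2.85]. Speed limits (rad/s): [2.79, 2.79, 3.14, 3.14, 3.14, 3.14, 3.14].

### API

Orientations are given as a unit quaternion [x, y, z, w].
In Python, from bench import move_ptp, movel, move_j, move_gripper, pause, inverse_kinematics, read_camera, camera_params, MotionError, sign_off, look_for, tip_of, read_time_s, read_qpos, read_joint_vel, read_effort, read_eef_pos, read_tcp_rot, read_ft_force, read_ft_torque, read_finger_gap, read_grasp_force gives the robot as it stands. Calls block until the motion is done:
- move_ptp(position, orientation): joint-space move of the TCP to a pose.
- movel(position, orientation=None, speed=0.15): straight line of the TCP; orientation=None keeps the orientation; speed is the mean speed in m/s.
- move_j(angles): joint-space move.
- move_gripper(opening, effort=None): finger opening in m; effort is the grip in N (None keeps the last); returns when the fingers have stopped.
- pause(seconds).
- inverse_kinematics(position, orientation): joint angles nearest the present ones, or None.
- read_camera(name): name is "side" or "top" or "wrist"; returns the picture (400x640x3 uint8, red, green, blue); there is no depth.
- camera_params(name): a dict with "K" (3x3 intrinsics, pixels), "dist_coeffs" ([k1, k2, p1, p2, k3] as OpenCV has them; the pictures are not rectified), "camera_from_world" (4x4, takes a point from world to camera coordinates). Camera axes: x right, y down, z forward; pixel columns grow to the right and rows downward; lengths in m; the calibration is good to about 2 mm. A picture is of the moment at which its call begins: read the wrist's pose just before it. camera_params takes no time and is no camera call; for the wrist camera it gives the pose at the moment of the call.
A pose or a line that the arm cannot do raises MotionError and nothing moves.
- sign_off(): hands the job in; it is judged then, once.
Trained networks look in the newest picture that a camera, given by its name, has taken for a name from the list of things; names that differ only in an ending like _2 or _b are one class to them, and where a whole thing is asked for, a point or a joint stands for the part that bears it (a point fixed in the world has none). Each returns a list of dicts, best first, with "confidence" (0 to 1); they miss things now and then, are a little off and sometimes report something else, mostly with a low value. They report only what shows in the picture. A call takes as long as a camera call.
- look_for(camera, name): "at" ([column, row] in pixels, amid what is visible of it).
- tip_of(camera, name): "at" ([column, row] in pixels: a listed point, or the origin of a listed thing).
Readings, each from a call of its own:
- read_time_s(): time.
- read_qpos(): joint angles.
- read_joint_vel(): joint speeds.
- read_effort(): joint torques, N m.
- read_eef_pos(): TCP position.
- read_tcp_rot(): TCP orientation.
- read_ft_force(): force on the tool from outside, world axes, zero at the start.
- read_ft_torque(): the same for the moment, N m.
- read_finger_gap(): finger opening in m.
- read_grasp_force(): force on a finger pad.
Only numpy, scipy, OpenCV 4.12 (cv2) and the standard library are available. Lean on these libraries where they do the work, as an engineer would, in place of code of your own. Each camera call takes 0.05 s, during which the arm holds its last target. There are 200 camera calls.

## Working session

There is one attempt and no reset: what is moved stays moved. The work goes in short steps, each a Python script; the robot and the scene stay as the last script left them, time stands still between calls to the robot, and variables do not carry over. Pictures are saved under pics/ and viewed, at most 10 in all, crops included, and the job is handed in when it is done.

```bash
mkdir -p pics; python3 - <<'E'
from bench import *
import cv2, numpy as np
ims=[]
for c in ["side","top"]:
    im=read_camera(c); ims.append(im); cv2.imwrite(f"pics/{c}0.png",im[:,:,::-1])
    for n in ["set_comparator_pad","idle_comparator_pad","set_comparator","idle_comparator","gauge_block","spare_block","ring_gauge","parts_cup"]:
        print(c,n,[(np.round(d["at"]).tolist(),round(d["confidence"],2)) for d in tip_of(c,n)][:4])
    p=camera_params(c); print(np.round(p["K"],1).tolist(),p["dist_coeffs"],np.round(p["camera_from_world"],3).tolist())
print(read_tcp_rot(),read_time_s(),read_ft_force())
E
```

```text
side set_comparator_pad [([317.0, 224.0], 0.46)]
side idle_comparator_pad [([315.0, 131.0], 0.59)]
side set_comparator [([339.0, 296.0], 0.79)]
side idle_comparator [([336.0, 198.0], 0.77)]
side gauge_block [([341.0, 283.0], 0.5)]
side spare_block [([341.0, 208.0], 0.47)]
side ring_gauge []
side parts_cup [([241.0, 242.0], 0.78)]
[[482.0, 0.0, 329.3], [0.0, 482.0, 195.9], [0.0, 0.0, 1.0]] [-0.02953085  0.          0.          0.          0.        ] [[-0.97, -0.242, 0.014, 0.534], [-0.178, 0.669, -0.722, 0.227], [0.165, -0.703, -0.692, 1.171], [0.0, 0.0, 0.0, 1.0]]
top set_comparator_pad [([252.0, 207.0], 0.62)]
top idle_comparator_pad [([377.0, 163.0], 0.4)]
top set_comparator [([249.0, 244.0], 0.56)]
top idle_comparator [([358.0, 213.0], 0.62)]
top gauge_block [([245.0, 242.0], 0.52)]
top spare_block [([341.0, 221.0], 0.49)]
top ring_gauge [([223.0, 246.0], 0.46)]
top parts_cup [([285.0, 151.0], 0.8)]
[[367.8, 0.0, 318.0], [0.0, 367.8, 201.3], [0.0, 0.0, 1.0]] [0.01970817 0.         0.         0.         0.        ] [[-0.048, -0.999, 0.001, -0.015], [-0.971, 0.046, -0.236, 0.591], [0.235, -0.012, -0.972, 0.972], [0.0, 0.0, 0.0, 1.0]]
[9.87077996e-01 1.60240533e-01 1.97455083e-05 5.62516312e-06] 0.9 [-0.0650244  -0.11553217  0.44888935]
```

View pics/side0.png

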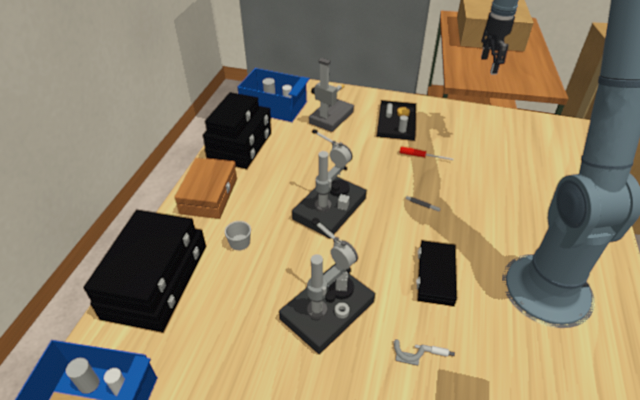

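View pics/top0.png

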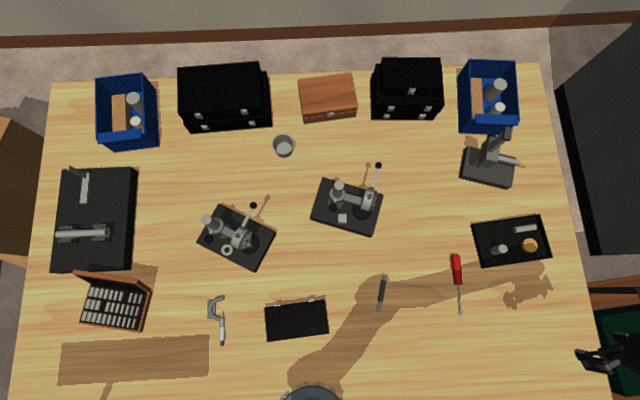

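The near-left comparator is the one to check: it has a block under its plunger and a ring on its base (side about 341,283). Its pad is at side (317,224) and top (252,207). The idle comparator's pad is at side (315,131) and top (377,164).

```bash
cat > h.py <<'E'
from bench import *
import cv2, numpy as np
from scipy.optimize import least_squares
def proj(X,p):
    T=np.array(p["camera_from_world"]); 
    return cv2.projectPoints(np.float64(X).reshape(1,3),cv2.Rodrigues(T[:3,:3])[0],T[:3,3],np.array(p["K"]),np.array(p["dist_coeffs"]))[0].ravel()
def tri(obs,z=None):
    """obs: [(params, pixel)]; z: known height (weighted 2 mm ~ 1 px)"""
    f=lambda X: np.concatenate([proj(X,p)-np.array(u) for p,u in obs]+([[(X[2]-z)/.001]] if z is not None else []))
    r=least_squares(f,[.5,.1,.2],loss="soft_l1"); return r.x,np.round(r.fun,1)
E
python3 - <<'E'
from h import *
S,T=camera_params("side"),camera_params("top")
for n,s,t,z in [("pad",(317,224),(252,207),.212),("idlepad",(315,131),(377,164),.212),("set",(339,296),(249,244),0),("idle",(336,198),(358,213),0),("block",(341,283),(245,242),.055)]:
    print(n,tri([(S,s),(T,t)]),tri([(S,s),(T,t)],z))
W=camera_params("wrist");t=np.linalg.inv(W["camera_from_world"]);print(np.round(t,3).tolist(),W["K"][0][0],read_eef_pos())
E
```

```text
pad (array([0.5504427 , 0.11982647, 0.20583516]), array([ 0.,  0., -0., -0.])) (array([0.54945267, 0.12130057, 0.21166896]), array([ 0.3, -1.3, -1. , -0.1, -0.3]))
idlepad (array([ 0.64203718, -0.19347461,  0.2136334 ]), array([-0.6, -0.2,  0. ,  0.6])) (array([ 0.64254586, -0.19420606,  0.21207792]), array([-0.7,  0.1,  0.2,  0.6,  0.1]))
set (array([0.48602025, 0.16113274, 0.01927917]), array([ 0.3,  0.1, -0. , -0.4])) (array([4.87526115e-01, 1.55942206e-01, 2.84094093e-04]), array([-0. ,  2.8,  2.9, -0.2,  0.3]))
idle (array([ 0.56731308, -0.16151387,  0.01530614]), array([ 1.3,  0.3, -0. , -1.8])) (array([ 5.69497604e-01, -1.65149725e-01,  1.58156508e-04]), array([ 0.7,  3.1,  0.6, -1.5,  0.2]))
block (array([0.48355308, 0.16232158, 0.07313838]), array([-0., -0.,  0.,  0.])) (array([0.48525418, 0.1554191 , 0.05532112]), array([-0.3,  2.1,  3.7,  0.1,  0.3]))
[[0.317, -0.915, -0.249, 0.268], [-0.948, -0.306, -0.084, -0.596], [0.001, 0.263, -0.965, 0.374], [0.0, 0.0, 0.0, 1.0]] 287.2150771320339 [ 0.20562233 -0.61663467  0.25029413]
```

```bash
python3 - <<'E'
from h import *
from scipy.spatial.transform import Rotation as R
p=np.array([.5500,.1205,.30])
r0=R.from_quat(read_tcp_rot()); x,y,z=read_eef_pos()
movel([x,y,.40],speed=.2)
q0=np.array(read_qpos()); c=[]
for a in np.arange(-180,180,15):
    o=(R.from_euler("z",a,degrees=True)*r0).as_quat()
    q=inverse_kinematics([*p[:2],.40],o)
    if q is not None: c.append((np.abs(np.array(q)-q0)[1:].max(),a,o))
c.sort(key=lambda v:v[0]); _,a,o=c[0]; print([(round(v[0],2),v[1]) for v in c[:4]])
np.save("o.npy",o)
move_ptp([*p[:2],.40],o); move_gripper(0.0); movel(p,speed=.15)
W=camera_params("wrist"); im=read_camera("wrist"); cv2.imwrite("pics/w1.png",im[:,:,::-1])
for n in ["set_comparator_pad","gauge_block","set_comparator"]: print(n,[(np.round(d["at"],1).tolist(),d["confidence"]) for d in tip_of("wrist",n)], [(np.round(d["at"],1).tolist(),d["confidence"]) for d in look_for("wrist",n)])
print("expected",proj([p[0],p[1],.212],W)); 
e=read_eef_pos(); print(e,read_qpos(),read_time_s(),read_ft_force(),read_finger_gap())
print("tip proj",proj([e[0],e[1],e[2]-.019],W))
E
```

```text
[(np.float64(0.94), np.int64(135)), (np.float64(0.95), np.int64(120)), (np.float64(0.97), np.int64(105)), (np.float64(0.98), np.int64(90))]
set_comparator_pad [([317.1, 222.4], 0.69)] [([318.4, 185.3], 0.72)]
gauge_block [] []
set_comparator [] [([352.4, 117.6], 0.86)]
expected [318.89468922 211.91511909]
[0.55032835 0.12058805 0.30063513] [ 0.45691036  0.28666471 -0.87586569  1.7186707   0.23179902  1.24357913
  0.63328633] 6.5917 [-0.18063159 -0.01585425 -0.44846489] 0.00022215572289885498
tip proj [319.24798067 250.80653003]
```

View pics/w1.png

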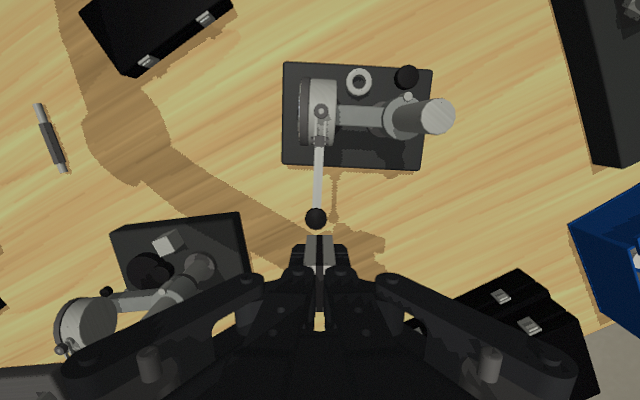

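The wrist picture shows the black pad at (316,218), just ahead of the closed fingertips at (319,237). The idle comparator is well clear at lower left. I'll refine the pad position from all three views.

```bash
python3 - <<'E'
from h import *
o=np.load("o.npy")
S,T,W=[camera_params(c) for c in("side","top","wrist")]
w=(316.5,220)
print(tri([(W,w)],.211)); x,r=tri([(S,(317,224)),(T,(252,207)),(W,w)],.211); print(x,r)
# step aside (opposite the fingers' occlusion) for a second wrist view
e=read_eef_pos(); d=np.array([x[0],x[1]])-e[:2]; print(d)
C=np.linalg.inv(W["camera_from_world"])[:3,3]; u=(C[:2]-e[:2]); u/=np.linalg.norm(u)
movel([*(x[:2]-.03*u),.27],speed=.15)
W2=camera_params("wrist"); im=read_camera("wrist"); cv2.imwrite("pics/w2.png",im[80:360,160:480,::-1])
t=tip_of("wrist","set_comparator_pad"); print([(v["at"],v["confidence"]) for v in t],proj(x,W2))
if t: print(tri([(W2,t[0]["at"])],.212),tri([(W,w),(W2,t[0]["at"])]))
print(read_eef_pos(),read_time_s())
E
```

```text
(array([0.55495818, 0.11545616, 0.211     ]), array([-0., -0.,  0.]))
[0.5540837  0.11599678 0.21098586] [-1.2 -3.2  1.2 -2.   0.1 -1.2 -0. ]
[ 0.00375535 -0.00459127]
[([318.0, 184.8], 0.63)] [319.87639552 182.86865156]
(array([0.55449329, 0.11444232, 0.212     ]), array([0., 0., 0.])) (array([0.55532219, 0.11448212, 0.20866602]), array([-0.9, -0.1,  0.6,  0. ]))
[0.58067633 0.10401825 0.27073262] 7.15
```

View pics/w2.png

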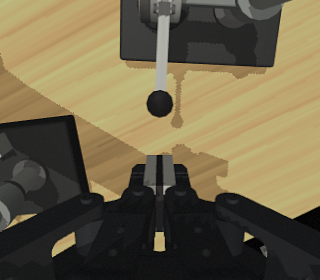

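Here the pad is at (320,183) in full-image pixels, which agrees with the combined estimate (319.9,182.9). Next I go over the pad, feel for contact, press 14.5 mm and take a side view while it is held.

```bash
python3 - <<'E'
from h import *
P=[.5545,.1154]
fz=lambda: np.mean([read_ft_force()[2] for _ in range(5)])
movel([*P,.27],speed=.15); movel([*P,.240],speed=.1); pause(.2)
b=fz(); z=.240; print("base",b)
while z>.222:
    z-=.001; movel([*P,z],speed=.02); f=fz()-b
    if f>1.2: break
print("contact",z,f,read_eef_pos(),read_time_s())
if f>1.2:
    for k in (5,10,14):
        movel([*P,z-.001*k],speed=.025); print(k,fz()-b,read_eef_pos()[2])
    pause(.1)
    im=read_camera("side"); cv2.imwrite("pics/s2.png",cv2.resize(im[190:330,250:410,::-1],None,fx=4,fy=4,interpolation=2))
    im=read_camera("wrist"); cv2.imwrite("pics/w3.png",im[:,:,::-1])
    print(read_ft_force(),read_time_s())
np.save("c.npy",[*P,z,b])
E
```

```text
base 0.2654537961565322
contact 0.22999999999999998 2.0129323024504244 [0.5548063  0.1154547  0.23037532] 10.6417
5 2.086135898162544 0.22516037916966058
10 2.3806936591204795 0.21989338997034774
14 2.8574369120630276 0.21591248324662507
[ 0.81082382 -2.14731709  4.36068217] 11.85
```

View pics/s2.png

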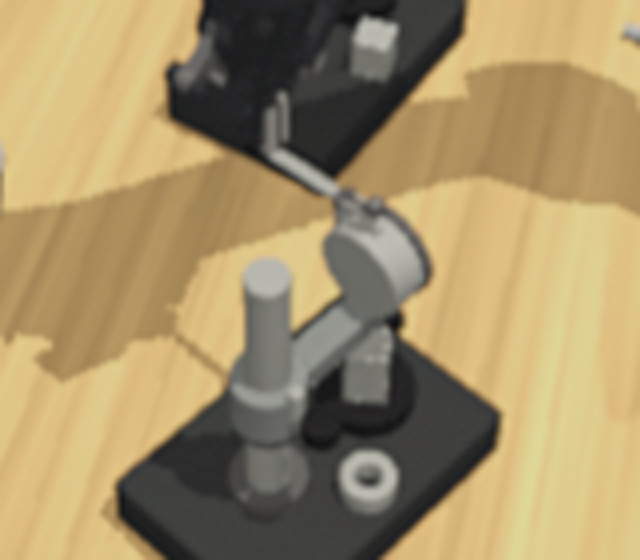

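View pics/w3.png

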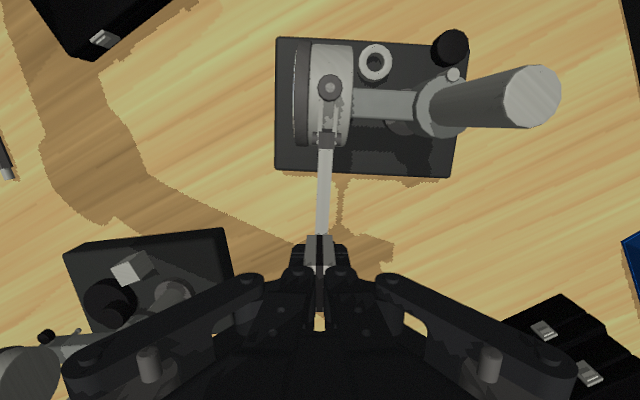

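The pad is under the fingertips and the lever is down, visibly tilted in the side crop at (270,150). The block at (365,365) stands in place. The force rose from 2.0 to 2.9 N, which fits about 14 mm at the pad. I'll ease back, repeat twice, then withdraw.

```bash
python3 - <<'E'
from h import *
*P,z,b=np.load("c.npy"); P=list(P)
fz=lambda: np.mean([read_ft_force()[2] for _ in range(5)])-b
def ease():
    movel([*P,z-.005],speed=.02); movel([*P,z+.004],speed=.015); pause(.4); print("up",fz(),read_time_s())
ease()
for i in range(2):
    movel([*P,z-.0145],speed=.025); pause(.4); print("down",fz(),read_eef_pos()); ease()
movel([*P,.30],speed=.1); movel([*P,.38],speed=.2)
im=read_camera("side"); cv2.imwrite("pics/s4.png",cv2.resize(im[190:330,250:410,::-1],None,fx=4,fy=4,interpolation=2))
print([(v["at"],v["confidence"]) for v in tip_of("side","set_comparator_pad")],read_time_s())
E
```

```text
up 0.0955122471102956 13.6
down 3.1852284483075413 [0.55458882 0.11547246 0.21559739]
up -0.035813537028019204 16.6667
down 3.1784933901097583 [0.55463483 0.11545018 0.21561435]
up 0.2689669720134733 19.7333
[([315.6, 219.0], 0.64)] 21.1917
```

View pics/s4.png

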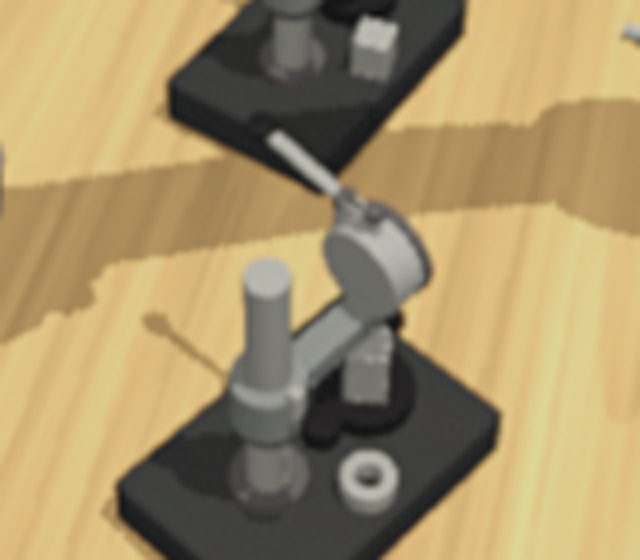

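The lever is back up with its pad near (265,128) in the crop. The block and ring have not moved and the gripper is clear.

```bash
python3 -c "
from bench import *
print(sign_off())"
```

```text
the job is handed in; nothing more can be done
None
```

I pressed the set comparator's lever down about 14 mm three times and eased it back gently each time. The gripper then drew clear, the block and ring looked unmoved in the last picture, and the job is handed in; sign-off gave no verdict.

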